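# Probe a balanced brass blank on a dome anvil

## Task

Lay the rectangular brass blank, marked side up, on the little steel dome anvil so that it balances with its marked spot over the crown, and let go of it. Then take the spring-nosed thickness probe out of its stand and hold it upright with its nose on the marked spot, pressing gently so that the nose is pushed about half way in; finish while still holding the probe like that, with the blank balanced level. Leave the other things on the bench where they are.

Things in the scene. Friction and masses are not known exactly. Their poses are not given: they have to be found in the camera images.
- blank: Rectangular brass plate, 66 mm (its x) by 50 mm (its y) by 6 mm thick, about 165 g, the same all over so that it balances about its middle. Origin at the centre of the underside, z up out of the marked face. It starts lying flat, marked side up, on the wooden rest, its long side along the rest (within about 10 degrees), overhanging it by 12 mm on both long sides, so it can be gripped across its 50 mm width.
- mark (a point): The marked spot: a scribed dark ring 12 mm across with a centre dot, in the middle of the blank's top face, 6 mm above the blank's origin.
- rest: Fixed wooden block, 74 mm (its x) by 26 mm (its y) by 34 mm high, on which the blank starts. Origin at the centre of its underside.
- crown (a point): The top point of the steel dome anvil, 56 mm above the bench. The dome (60 mm radius of curvature) is 36 mm in diameter, its rim 2.8 mm below the crown, on a 20 mm stem above a round foot 76 mm in diameter and 12 mm high. The anvil is fixed. A plate set down flat stays balanced by rolling a little: a plate whose middle is d mm off the crown settles tilted by about d/60 rad.
- anvil: The steel dome anvil itself (fixed, shaped like a mushroom); origin at the centre of its underside, upright.
- probe: Thickness probe, black plastic, about 120 g, standing nose down in its stand. Origin at the underside of its 30 mm square, 6 mm thick collar; z runs up the handle. Above the collar a square handle, 20 by 20 mm, sides along its x and y, from 6 to 76 mm above the origin; grip it there, around 45 mm. Below the origin an 18 mm square shank 30 mm long, from whose end a steel nose 8 mm in diameter sticks out 25 mm, so the nose's tip lies 55 mm below the origin when out.
- probe_tip (a point): The nose's tip, the rounded-off small flat end of the steel nose, on the probe's axis; 55 mm below the probe's origin with the nose out, nearer when pushed in.
- nose (a joint): How far the spring nose is pushed in along the probe's axis, in m: 0 fully out, 0.014 at its stop. The spring pushes with about 0.9 N at first and 0.3 N more for each mm (3 N at half way, 5 N at the stop).
- stand: Fixed grey stand, foot 64 mm square and 10 mm high, above it a 42 mm square block with its top 70 mm above the bench and a 22 mm square socket, open at the top, in which the probe's shank and nose hang; the probe's collar rests on the top. Origin at the centre of its underside, sides along its x and y. The probe comes straight up; its tip is clear after 55 mm.
- disc: Bystander: round brass disc, 48 mm in diameter, 6 mm thick, lying on the bench. Origin: centre of the underside.
- bench_block: Bystander: square steel bench block, 60 by 60 by 20 mm. Origin: centre of the underside.
- jar: Bystander: small closed jar, 54 mm in diameter, 55 mm high. Origin: centre of the underside.
- dish: Bystander: white ceramic bowl, 76 mm across, 25 mm high. Origin: centre of the underside.
- hammer: Bystander: hammer lying on the bench at the left side.
- brush: Bystander: brush lying on the bench at the right side.
- file: Bystander: slim screwdriver with a wooden handle, lying across the far middle of the bench.
Not all that is in view belongs to the job. There is more than one size of the probe; the job needs the smallest.

How it is judged:
By the outcome, as a careful person would: the job done as asked, in the order asked, and still so for the second after the job is handed in, while the arm keeps its last pose, push and grip.
It also fails if it takes over 53 s, if anything falls off the work surface, if the arm or the gripper's body presses on something with over 40 N, if the wrist force passes 120 N, or if a joint passes its speed limit or range.

## Robot

A 6-joint arm with a two-finger parallel gripper is mounted at the origin on the work surface. World frame = base frame: x ahead of the robot, y to its left, z up, the work surface at z = 0. Lengths are in m, angles in rad, forces in N, time in s.
With the tool pointing down it reaches from about 0.35 to 0.925 m from the base axis. Payload 6.4 kg.
Tool frame: the origin (TCP) lies on the centre line of the jaws, within the pads' length; the fingertips stand 19 mm ahead of it and the grasp point (between the pads) is the TCP; z points along the fingers, y is the line along which they close (so a half turn about z gives the same grasp; the last joint's range is limited). The gripper opens to 85 mm and grips with 20 to 120 N. Pads are 22 mm wide; open, the fingers measure 114 mm over their backs; the gripper's body (76 mm by 85 mm) begins 54 mm behind the grasp point. The pads swing forward as they close: fully open they stand 13 mm farther back than shut.
Start: joints at [1.15, 0.245, 1.558, -0, 1.339, -0.174], TCP at [0.159, 0.63, 0.25] pointing down, gripper open.
Joint ranges: [-3.13, 3.13], [-1.02, 2.26], [0.13, 2.54], [-0.95, 4.09], [0.21, 2.88], [-2.74, 2.74]. Speed limits (rad/s): [2.57, 2.57, 3.14, 3.14, 3.14, 3.14].

## Interface

Orientations are given as a rotation vector (axis times angle).
In Python, from cell import get_state, read_camera, sign_off gives the robot as it stands.
- The arm moves only by the tool carry_out, never from a script. Its argument "moves" is one flat list of numbers, 5 for each row, row after row: the shift along the world's x, y, z in cm, then the turn about the world's z in rad, then the finger opening in cm, from 0 to 8.54. In form: [x, y, z, yaw, claw, x, y, z, yaw, claw, ...]. A call has 1 to 12 rows; each row is the pose to reach, as a shift and turn from the pose commanded when the call began; what a row does not reach only later rows make up. A row lasts 1/12 s, in which the tool goes at most 41.7 mm and 7.16 degrees, less where a joint would pass 70% of its speed; a pose out of reach is approached as far as the arm can. A call with a gripper value outside its range is refused whole. The fingers move at their own pace and stop on an object; "force" is the grip in N (left out, the last holds). Time passes only in rows, so rows that repeat a pose let the fingers close. It gives the time, the measured TCP pose, the force, the opening and the grip force at its end, in the units of the state.
- get_state(): the state, without advancing time (a new reading comes with each control period).
- read_camera(name): name is "side" or "top"; returns a dict with "img" (420x560x3 uint8, red, green, blue), "fx", "fy", "cx", "cy" (pixels), "rvec" (rotation vector, rad) and "tvec" (3), from world to camera coordinates, as OpenCV has them. Camera axes: x right, y down, z forward; pixel columns grow to the right and rows downward; lengths in m; the calibration is good to about 2 mm. A picture is of the moment at which its call begins. There is no depth.
- sign_off(): hands the job in; it is judged then, once.
The state is a dict: "time_s": time; "qpos": joint angles; "joint_vel": joint speeds; "effort": joint torques, N m; "eef_pos": TCP position; "tcp_rot": TCP orientation; "force": force on the tool from outside, world axes, zero at the start; "ft_torque": the same for the moment, N m; "opening": finger opening in m; "finger_force": force on a finger pad.
Only numpy, scipy, OpenCV 4.12 (cv2) and the standard library are available. Lean on these libraries where they do the work, as an engineer would, in place of code of your own. Each camera call takes 0.05 s, during which the arm holds its last target. There are 200 camera calls.

## Working session

There is one attempt and no reset: what is moved stays moved. The work goes in short steps, Python scripts to look and compute and a tool call to move; the robot and the scene stay as the last step left them, time stands still between calls to the robot, and variables do not carry over. Pictures are saved under pics/ and viewed, at most 10 in all, crops included, and the job is handed in when it is done.

Besides the shell and the picture viewer there is one more tool, called after "Call:" as a command line: name --argument value ..., lists and objects as JSON in quotes. carry_out: Moves the arm, as the interface text tells. Its arguments: {"type":"object","properties":{"moves":{"type":"array","items":{"type":"number"}},"force":{"type":"number"}},"required":["moves"]}

```bash
mkdir -p pics; ls
python3 - <<'E'
from cell import *
import cv2
s=get_state();print({k:s[k] for k in('time_s','eef_pos','tcp_rot','opening','force')})
for n in('top','side'):
    c=read_camera(n);cv2.imwrite(f'pics/{n}0.png',c['img'][:,:,::-1]);print(n,c['fx'],c['cx'],c['cy'],c['rvec'],c['tvec'])
E
```

```text
pics
{'time_s': 0.0, 'eef_pos': array([0.15859567, 0.62980656, 0.24917217]), 'tcp_rot': array([-3.86602392e-01, -3.11713082e+00,  2.93047205e-03]), 'opening': 0.08503212839305317, 'force': array([-0.58526907,  0.19850073,  0.39632027])}
top 475.3500197651274 283.3296219918408 202.93112929669928 [ 2.16362833 -2.18511637  0.11127985] [0.01898193 0.55617961 1.30262943]
side 399.28569671580266 287.2237679979371 211.12002165711505 [ 2.23852604 -0.26375793  0.15047477] [-0.55841723  0.16227952  1.15100995]
```

View pics/top0.png

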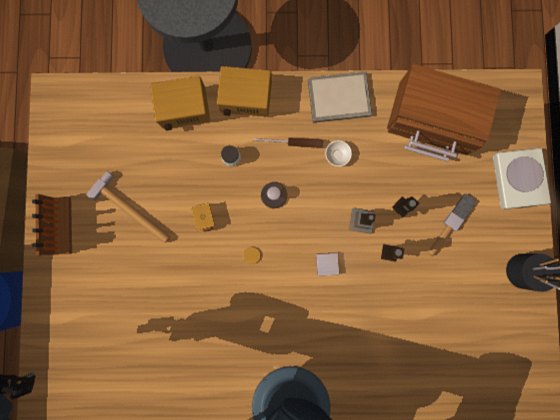

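View pics/side0.png

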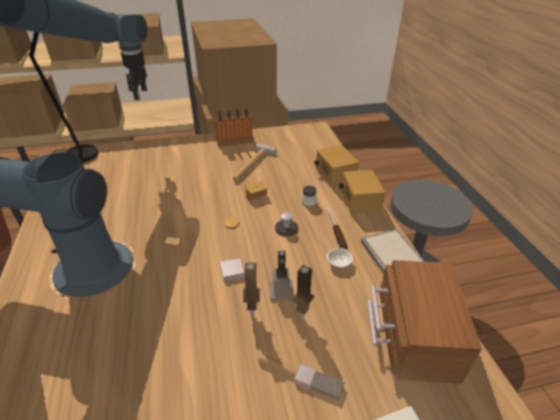

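The top view shows the blank on its rest at (204,216), the anvil at (274,194), and probe-like things at (366,218), (405,206) and (392,253). Next is an enlarged crop of those from both cameras.

```bash
cat > h.py <<'E'
import numpy as np, cv2
from cell import *
def cam(n):
    c=read_camera(n); c['K']=np.array([[c['fx'],0,c['cx']],[0,c['fy'],c['cy']],[0,0,1.]])
    c['R']=cv2.Rodrigues(np.array(c['rvec']))[0]; c['t']=np.array(c['tvec']); return c
def proj(c,P): return cv2.projectPoints(np.float64(P).reshape(-1,1,3),np.array(c['rvec']),c['t'],c['K'],None)[0][:,0]
def ray(c,uv,z):
    d=c['R'].T@np.linalg.inv(c['K'])@[*uv,1.]; o=-c['R'].T@c['t']; return o+d*(z-o[2])/d[2]
def crop(c,u,v,w,h,k): return cv2.resize(c['img'][v:v+h,u:u+w,::-1],None,fx=k,fy=k,interpolation=cv2.INTER_CUBIC)
E
python3 - <<'E'
from h import *
t=cam('top');s=cam('side')
a=np.hstack([crop(t,345,180,80,90,5),crop(s,225,235,80,90,5)])
cv2.imwrite('pics/probes.png',a)
b=np.hstack([crop(t,185,175,100,60,4),crop(s,240,170,100,75,4)[:240]])
cv2.imwrite('pics/blank.png',b)
for n,uv,z in(('blank',(204,216),.04),('crown',(274,194),.056),('stand',(363,220),.07),('probe2',(405,206),.0),('probe3',(392,253),.0),('disc',(252,256),.006)):print(n,ray(t,uv,z).round(3))
E
```

```text
blank [0.521 0.233 0.04 ]
crown [0.578 0.039 0.056]
stand [ 0.504 -0.201  0.07 ]
probe2 [ 0.547 -0.334  0.   ]
probe3 [ 0.414 -0.293  0.   ]
disc [0.409 0.103 0.006]
```

View pics/probes.png

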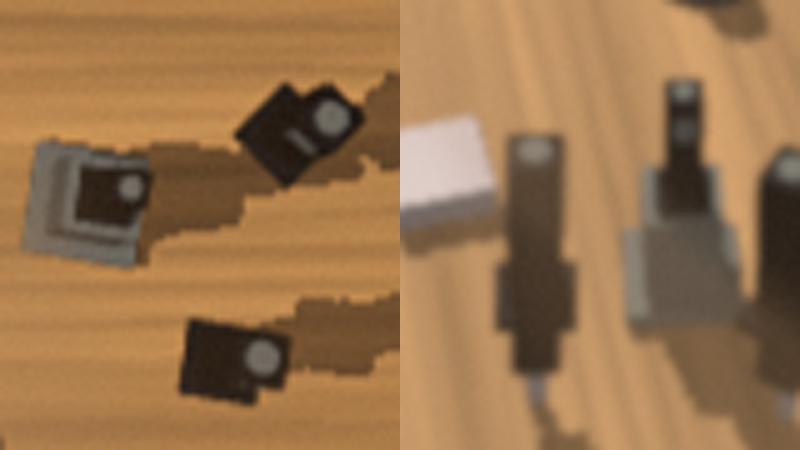

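View pics/blank.png

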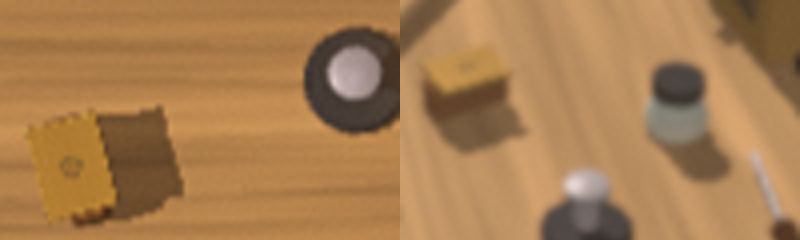

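The probe in the stand at (366,218) has a visibly thinner handle and smaller collar than the loose ones at (405,206) and (392,253), so it is the smallest and the one meant. The blank with its ring is at about (203,217) in the top view and the dome at (274,193). Next I fit poses with both cameras.

```bash
cat > fit.py <<'E'
from h import *
from scipy.optimize import minimize
S=8
def mask(c,box,f):
    u,v,w,h=box; im=cv2.resize(c['img'][v:v+h,u:u+w],None,fx=S,fy=S,interpolation=cv2.INTER_CUBIC).astype(int)
    m=f(im).astype(np.uint8); cs=cv2.findContours(m,0,2)[0]; o=np.zeros_like(m)
    cv2.drawContours(o,[max(cs,key=cv2.contourArea)],-1,1,-1); return o
def rend(c,box,parts):
    o=np.zeros((box[3]*S,box[2]*S),np.uint8)
    for P in parts:
        p=(proj(c,P)-[box[0]-.5,box[1]-.5])*S-.5
        cv2.fillConvexPoly(o,cv2.convexHull(p.round().astype(np.int32)),1)
    return o
def fit(views,model,x0):
    f=lambda x:sum(1-(m&r).sum()/(m|r).sum() for c,b,m in views for r in [rend(c,b,model(x))])
    d=np.array([.008,.008,.2])[:len(x0)]
    r=minimize(f,x0,method='Nelder-Mead',options=dict(initial_simplex=np.vstack([x0]+[x0+np.eye(len(x0))[i]*d for i in range(len(x0))]),xatol=1e-5,fatol=1e-5)); return r.x,r.fun
def boxp(x,sx,sy,z0,z1):
    c,s=np.cos(x[2]),np.sin(x[2]); return np.array([[x[0]+c*a-s*b,x[1]+s*a+c*b,z] for a in(-sx/2,sx/2) for b in(-sy/2,sy/2) for z in {z0,z1}])
def disc(x,r,z,n=40):
    a=np.linspace(0,2*np.pi,n); return np.c_[x[0]+r*np.cos(a),x[1]+r*np.sin(a),0*a+z]
dome=lambda x:[np.vstack([disc(x,np.sqrt(max(0,.06**2-(.06-d)**2)),.056-d) for d in(0.0001,.0007,.0014,.0021,.0028)])]
probe=lambda x:[boxp(x,.03,.03,.07,.076),boxp(x,.02,.02,.076,.146)]
blank=lambda x:[boxp(x,.066,.05,.04,.04)]
br=lambda i:(i[...,2]<75)&(i[...,0]>120)
gr=lambda i:(i.min(-1)>95)&(i.max(-1)-i.min(-1)<40)
dk=lambda i:i.max(-1)<75
E
python3 - <<'E'
from fit import *
t=cam('top');s=cam('side')
out=[]
for n,bt,bs,f,mod,x0 in(('blank',(188,195,32,42),(243,178,28,26),br,blank,[.521,.233,.15]),('dome',(260,180,28,28),(274,208,26,26),gr,dome,[.578,.039]),('probe',(352,202,28,32),(272,247,20,36),dk,probe,[.504,-.201,-.1])):
    vt=(t,bt,mask(t,bt,f));vs=(s,bs,mask(s,bs,f))
    for V in([vt],[vs],[vt,vs]):
        x,e=fit(V,mod,np.array(x0)); print(n,x.round(4),round(e,3))
    for c,b,m in(vt,vs):
        r=rend(c,b,mod(x)); im=cv2.resize(c['img'][b[1]:b[1]+b[3],b[0]:b[0]+b[2],::-1],None,fx=S,fy=S)
        for q,col in((m,(0,255,0)),(r,(0,0,255))): cv2.drawContours(im,cv2.findContours(q,0,2)[0],-1,col,1)
        out.append(cv2.resize(im,(240,280)))
cv2.imwrite('pics/fit.png',np.vstack([np.hstack(out[:3]),np.hstack(out[3:])]))
E
```

```text
blank [0.5204 0.238  0.2333] 0.35
blank [0.5165 0.2246 0.4296] 0.777
blank [0.5184 0.2359 0.2342] 1.212
dome [0.582  0.0417] 0.017
dome [0.5812 0.0384] 0.319
dome [0.5819 0.0417] 0.379
probe [ 0.5069 -0.2082 -0.1398] 0.072
probe [ 0.5068 -0.2074 -0.2421] 0.357
probe [ 0.5068 -0.2081 -0.1659] 0.451
```

View pics/fit.png

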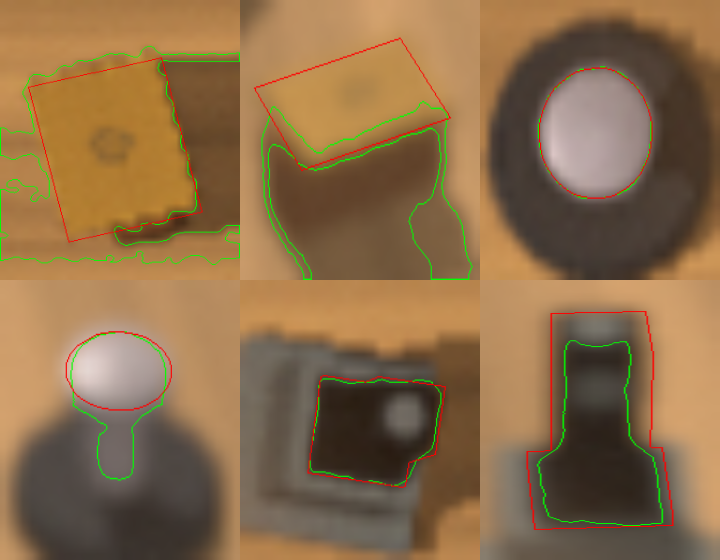

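The top fits are tight for the dome (0.582, 0.042) and the probe (0.507, -0.208, yaw -0.14), and the side view agrees to about 1–3 mm. The blank's mask leaked into the wood, so I'm fixing that with a colour ratio.

Run:
```python
from fit import *
t=cam('top');s=cam('side')
print(t['img'][216,206],t['img'][210,201],t['img'][216,190],t['img'][216,215])
print(s['img'][187,250],s['img'][185,262],s['img'][180,246])
for th in(.25,.3,.35,.4):
    b=lambda i:(i[...,2]<th*i[...,0])&(i[...,0]>120)
    bt=(188,195,32,42); m=mask(t,bt,b); x,e=fit([(t,bt,m)],blank,np.array([.52,.238,.23])); print(th,x.round(4),round(e,3))
    b=lambda i:(i[...,2]<(th+.15)*i[...,0])&(i[...,0]>120)
    bs=(243,178,28,26); m=mask(s,bs,b); x,e=fit([(s,bs,m)],blank,np.array([.52,.238,.23])); print('   s',x.round(4),round(e,3))
print('mark',ray(t,(202.3,216.1),.04),ray(s,(256.15,185.9),.04))
```

```text
[176 123  49] [173 121  51] [159 116  67] [103  74  44]
[197 147  79] [190 143  77] [179 137  93]Traceback (most recent call last):
  File "<stdin>", line 7, in <module>
  File "fit.py", line 7, in mask
    cv2.drawContours(o,[max(cs,key=cv2.contourArea)],-1,1,-1); return o
                        ~~~^^^^^^^^^^^^^^^^^^^^^^^^
ValueError: max() iterable argument is empty
```

Run:
```python
from fit import *
t=cam('top');s=cam('side')
for th in(.33,.35,.37):
    b=lambda i:(i[...,2]<th*i[...,0])&(i[...,0]>115)
    bt=(188,195,32,42); m=mask(t,bt,b); x,e=fit([(t,bt,m)],blank,np.array([.52,.238,.23])); print(th,x.round(4),round(e,3))
    b=lambda i:(i[...,2]<(th+.1)*i[...,0])&(i[...,0]>145)
    bs=(243,178,28,26); m=mask(s,bs,b); x,e=fit([(s,bs,m)],blank,np.array([.52,.238,.23])); print('   s',x.round(4),round(e,3))
print('mark',ray(t,(202.3,216.1),.04),ray(s,(256.15,185.9),.04))
S=get_state();R=cv2.Rodrigues(S['tcp_rot'])[0];print(S['eef_pos'],R[:,1].round(3),S['qpos'])
```

```text
0.33 [0.52   0.2365 0.2447] 0.045
   s [0.5185 0.2362 0.2319] 0.121
0.35 [0.5203 0.2369 0.2468] 0.042
   s [0.5193 0.2368 0.2328] 0.054
0.37 [0.5201 0.2373 0.2487] 0.052
   s [0.5205 0.2384 0.2408] 0.066
mark [0.52071533 0.23752059 0.04      ] [0.52156085 0.24225824 0.04      ]
[0.15876676 0.63030498 0.25027526] [ 0.244  0.97  -0.   ] [ 1.14992826e+00  2.45093975e-01  1.55783501e+00  4.48219833e-06
  1.33871343e+00 -1.74129757e-01]
```

Blank fitted at (0.520, 0.237), yaw about 0.243, and both cameras agree within 2 mm with the mark in the middle. Now moving above it.

Call:
carry_out --moves '[36.1,-39.3,-10,0.49,8.0,36.1,-39.3,-10,0.49,8.0,36.1,-39.3,-10,0.49,8.0,36.1,-39.3,-10,0.49,8.0,36.1,-39.3,-10,0.49,8.0,36.1,-39.3,-10,0.49,8.0,36.1,-39.3,-10,0.49,8.0,36.1,-39.3,-10,0.49,8.0,36.1,-39.3,-10,0.49,8.0,36.1,-39.3,-10,0.49,8.0,36.1,-39.3,-10,0.49,8.0,36.1,-39.3,-10,0.49,8.0]'

```text
time_s: 1.5
eef_pos: [0.4884, 0.2712, 0.1593]
tcp_rot: [-0.381, 3.118, 0.0]
force: [0.3, 0.5, 0.2]
opening: 0.0801
finger_force: 0.0
```

Call:
carry_out --moves '[0,0,0,0,8.0,0,0,0,0,8.0,0,0,0,0,8.0,0,0,0,0,8.0]'

```text
time_s: 1.83
eef_pos: [0.4866, 0.2738, 0.1596]
tcp_rot: [-0.383, 3.118, 0.0]
force: [0.0, 0.0, 1.2]
opening: 0.0802
finger_force: 0.0
```

Call:
carry_out --moves '[3.3,-3.7,-3,0,8.0,3.3,-3.7,-3,0,8.0,3.3,-3.7,-7,0,8.0,3.3,-3.7,-10,0,8.0,3.3,-3.7,-11.8,0,8.0,3.3,-3.7,-11.8,0,8.0,3.3,-3.7,-11.8,0,8.0]'

```text
time_s: 2.42
eef_pos: [0.5191, 0.2365, 0.0408]
tcp_rot: [0.383, -3.116, 0.0]
force: [1.1, -0.9, 0.2]
opening: 0.0802
finger_force: 0.0
```

Call:
carry_out --moves '[0,0,0,0,4.5,0,0,0,0,4.5,0,0,0,0,4.5,0,0,0,0,4.5,0,0,0,0,4.5,0,0,0,0,4.5,0,0,0,0,4.5,0,0,0,0,4.5]' --force 30

```text
time_s: 3.08
eef_pos: [0.5216, 0.2366, 0.0436]
tcp_rot: [-0.381, 3.115, 0.001]
force: [-2.3, 2.5, 7.7]
opening: 0.0493
finger_force: 30.8
```

Call:
carry_out --moves '[0,0,1.5,0,4.5,0,0,3,0,4.5,0,0,5,0,4.5,1,-3,6,0,4.5,2,-6,6,0,4.5,3,-9,6,0,4.5,4,-12,6,0,4.5,5,-15,6,0,4.5,6,-18,6,0,4.5,6.2,-19.5,5,0,4.5,6.2,-19.5,4,0,4.5,6.2,-19.5,4,0,4.5]'

```text
time_s: 4.08
eef_pos: [0.5805, 0.0404, 0.0793]
tcp_rot: [0.378, -3.115, -0.002]
force: [-0.9, -0.0, -2.2]
opening: 0.0493
finger_force: 32.5
```

Run:
```python
from fit import *
import time
P=np.array([get_state()['eef_pos'] for _ in range(5)]);print(P.round(4)[0],get_state()['opening'],get_state()['force'])
t=cam('top');s=cam('side');print(get_state()['eef_pos'])
p=proj(t,[.582,.042,.08])[0].astype(int);q=proj(s,[.582,.042,.07])[0].astype(int);print(p,q)
cv2.imwrite('pics/hover.png',np.hstack([crop(t,p[0]-35,p[1]-35,70,70,5),crop(s,q[0]-35,q[1]-35,70,70,5)]))
```

```text
[0.5805 0.0404 0.0793] 0.0492597590106825 [-0.87705862 -0.00797729 -2.23269583]
[0.58119891 0.04167664 0.08063878]
[272 191] [286 211]
```

View pics/hover.png

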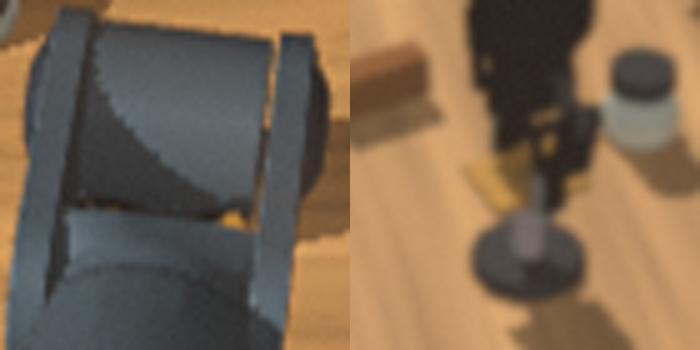

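The hand hides the blank from the top camera, and the side view shows it held level over the dome. Lowering gently, I'll check it after release.

Call:
carry_out --moves '[0,0,-0.8,0,4.5,0,0,-1.4,0,4.5,0,0,-1.6,0,4.5,0,0,-1.7,0,4.5,0,0,-1.7,0,4.5,0,0,-1.7,0,4.5]'

```text
time_s: 4.68
eef_pos: [0.5825, 0.0417, 0.0653]
tcp_rot: [-0.383, 3.118, 0.0]
force: [-2.9, 1.4, 4.4]
opening: 0.0492
finger_force: 33.1
```

Call:
carry_out --moves '[0,0,-0.05,0,4.5,0,0,-0.1,0,4.5,0,0,-0.1,0,4.5,0,0,-0.1,0,4.5]'

```text
time_s: 5.02
eef_pos: [0.5828, 0.0416, 0.0652]
tcp_rot: [-0.383, 3.118, 0.0]
force: [-6.1, 1.3, 10.8]
opening: 0.0491
finger_force: 33.6
```

Call:
carry_out --moves '[0,0,0.1,0,4.5,0,0,0.16,0,4.5,0,0,0.16,0,4.5,0,0,0.16,0,4.5]'

```text
time_s: 5.35
eef_pos: [0.5826, 0.0414, 0.0654]
tcp_rot: [-0.381, 3.117, 0.001]
force: [0.1, 2.4, 3.3]
opening: 0.0492
finger_force: 33.0
```

Call:
carry_out --moves '[0,0,0.04,0,4.5,0,0,0.04,0,4.5,0,0,0.04,0,4.95,0,0,0.04,0,5.0,0,0,0.04,0,5.05,0,0,0.04,0,5.1,0,0,0.04,0,5.15,0,0,0.04,0,5.2,0,0,0.04,0,5.3,0,0,0.04,0,5.5,0,0,0.04,0,5.8,0,0,0.04,0,6.2]' --force 20

```text
time_s: 6.35
eef_pos: [0.5822, 0.0409, 0.0653]
tcp_rot: [0.381, -3.118, 0.0]
force: [0.4, 0.5, -1.4]
opening: 0.0617
finger_force: 0.0
```

Run:
```python
from fit import *
s=cam('side');g=get_state();print(g['eef_pos'],g['opening'],g['force'])
cv2.imwrite('pics/rel.png',crop(s,250,175,75,70,8))
```

```text
[0.5821902  0.04086219 0.06534173] 0.06187721776318928 [0.29242435 0.22771025 0.05946704]
```

View pics/rel.png

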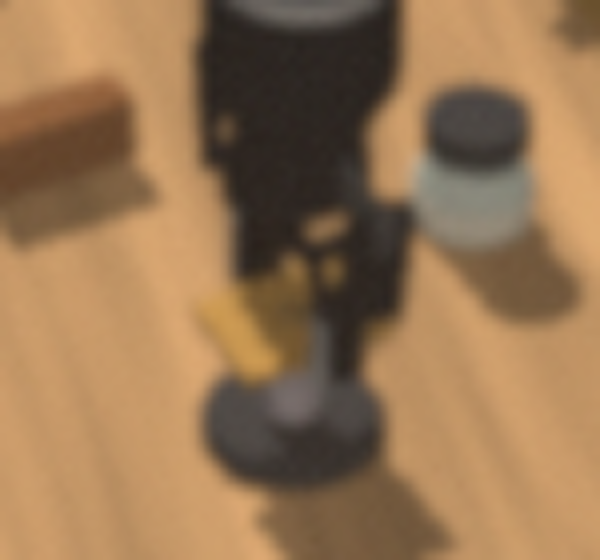

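Call:
carry_out --moves '[0,0,0,0,7.2,0,0,0,0,7.2,0,0,0,0,7.2,0,0,1,0,7.2,0,0,2,0,7.2,0,0,4,0,7.2,0,0,7,0,7.2,0,0,10,0,7.2,0,0,14,0,7.2,-1.5,-4,14,-0.1,6,-3,-8,14,-0.2,6,-4,-12,14,-0.3,6]'

```text
time_s: 7.4
eef_pos: [0.5424, -0.0782, 0.2079]
tcp_rot: [0.093, 3.137, -0.002]
force: [0.3, -0.3, -0.3]
opening: 0.0598
finger_force: 0.0
```

Run:
```python
from fit import *
t=cam('top');s=cam('side');g=get_state();print(g['eef_pos'],g['opening'])
p=proj(t,[.582,.042,.06])[0].astype(int);q=proj(s,[.582,.042,.06])[0].astype(int)
cv2.imwrite('pics/bal.png',np.hstack([crop(t,p[0]-25,p[1]-25,50,50,8),crop(s,q[0]-25,q[1]-25,50,50,8)]))
bl=lambda x:[boxp(x,.066,.05,.062,.062)]
for th in(.35,.38,.41):
    b=lambda i:(i[...,2]<th*i[...,0])&(i[...,0]>115)
    bt=(p[0]-18,p[1]-22,36,42); x,e=fit([(t,bt,mask(t,bt,b))],bl,np.array([.582,.042,.24])); print(th,x.round(4),round(e,3))
    b=lambda i:(i[...,2]<(th+.1)*i[...,0])&(i[...,0]>145)
    bs=(q[0]-18,q[1]-18,36,36); x,e=fit([(s,bs,mask(s,bs,b))],bl,np.array([.582,.042,.24])); print('  s',x.round(4),round(e,3))
```

```text
[ 0.54192734 -0.08205771  0.20721118] 0.06030106254065796
0.35 [0.5811 0.0394 0.233 ] 0.038
  s [0.581  0.0383 0.2148] 0.352
0.38 [0.5815 0.0395 0.2389] 0.02
  s [0.5814 0.0379 0.183 ] 0.324
0.41 [0.5813 0.0396 0.2443] 0.045
  s [0.5813 0.0361 0.1124] 0.365
```

View pics/bal.png

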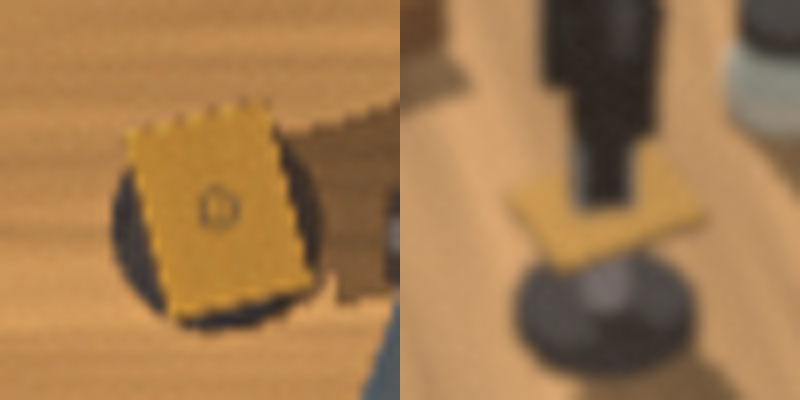

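The blank is balanced near (219,208) in the left crop, i.e. (0.5813, 0.0395), about 2.3 mm from the fitted crown. I'm checking the crown's estimate from the first picture before deciding on a correction.

Run:
```python
from fit import *
t=cam('top');s=cam('side');t['img']=cv2.imread('pics/top0.png')[:,:,::-1];s['img']=cv2.imread('pics/side0.png')[:,:,::-1]
bt=(256,176,38,38)
for th in(85,95,105,115):
    g=lambda i:(i.min(-1)>th)&(i.max(-1)-i.min(-1)<40)
    x,e=fit([(t,bt,mask(t,bt,g))],dome,np.array([.58,.04])); print(th,x.round(4),round(e,3))
foot=lambda x:[disc(x,.038,.012),disc(x,.038,0),*dome(x)]
for th in(80,95):
    g=lambda i:(i[...,0]<th)|((i.min(-1)>75)&(i.max(-1)-i.min(-1)<40))
    x,e=fit([(t,bt,mask(t,bt,g))],foot,np.array([.58,.04])); print('foot',th,x.round(4),round(e,3))
bs=(270,204,34,34)
for th in(75,90):
    g=lambda i:(i[...,0]<th)|((i.min(-1)>75)&(i.max(-1)-i.min(-1)<40))
    x,e=fit([(s,bs,mask(s,bs,g))],lambda x:[*foot(x),np.vstack([disc(x,.01,.012),disc(x,.01,.05)])],np.array([.58,.04])); print('foot s',th,x.round(4),round(e,3))
# foot now visible parts not used; blank yaw-consistent fit in side now
```

```text
85 [0.582  0.0419] 0.051
95 [0.5819 0.0417] 0.021
105 [0.5819 0.0417] 0.044
115 [0.5822 0.0417] 0.093
foot 80 [0.5824 0.0401] 0.114
foot 95 [0.582  0.0397] 0.067
foot s 75 [0.5894 0.0857] 0.681
foot s 90 [0.5828 0.0434] 0.178
```

The crown estimate is stable at (0.582, 0.0417), so the blank really is about 2 mm low in y. I'll regrasp it where I released it, lift slightly, shift +0.7/+2.2 mm and set it down again.

Call:
carry_out --moves '[2,6,0,0.15,7.2,4,10,0,0.3,7.2,4,12,0,0.3,7.2,4,12,0,0.3,7.2,4,12,-4,0.3,7.2,4,12,-8,0.3,7.2,4,12,-11,0.3,7.2,4,12,-13,0.3,7.2,4,12,-14,0.3,7.2,4,12,-14,0.3,7.2,4,12,-14,0.3,6.2,4,12,-14,0.3,5.7]'

```text
time_s: 8.6
eef_pos: [0.5842, 0.0427, 0.0675]
tcp_rot: [-0.382, 3.115, -0.001]
force: [0.4, -0.7, -0.2]
opening: 0.0569
finger_force: 0.0
```

Call:
carry_out --moves '[0,0,0,0,5.5,0,0,0,0,5.3,0,0,0,0,5.2,0,0,0,0,5.1,0,0,0,0,5.0,0,0,0,0,4.9,0,0,0,0,4.5,0,0,0,0,4.5,0,0,0,0,4.5,0,0,0.3,0,4.5,0.07,0.22,0.5,0,4.5,0.07,0.22,0.5,0,4.5]' --force 25

```text
time_s: 9.6
eef_pos: [0.583, 0.0451, 0.0701]
tcp_rot: [0.381, -3.118, -0.001]
force: [0.6, -0.1, -2.1]
opening: 0.0492
finger_force: 26.4
```

Call:
carry_out --moves '[0,0,0,0,4.5,0,0,-0.2,0,4.5,0,0,-0.3,0,4.5,0,0,-0.4,0,4.5,0,0,-0.5,0,4.5,0,0,-0.5,0,4.5]'

```text
time_s: 10.1
eef_pos: [0.5835, 0.0446, 0.0663]
tcp_rot: [0.381, -3.118, 0.0]
force: [-2.1, -0.2, 4.7]
opening: 0.0493
finger_force: 27.1
```

Call:
carry_out --moves '[0,0,0.05,0,4.5,0,0,0.06,0,4.5,0,0,0.06,0,4.95,0,0,0.06,0,5.0,0,0,0.06,0,5.05,0,0,0.06,0,5.1,0,0,0.06,0,5.15,0,0,0.06,0,5.2,0,0,0.06,0,5.3,0,0,0.06,0,5.5,0,0,0.06,0,5.8,0,0,0.06,0,6.2]' --force 20

```text
time_s: 11.1
eef_pos: [0.5833, 0.0447, 0.0659]
tcp_rot: [-0.381, 3.118, -0.0]
force: [0.3, -0.1, 0.9]
opening: 0.0623
finger_force: 0.0
```

Call:
carry_out --moves '[0,0,0,0,7.2,0,0,0,0,7.2,0,0,0,0,7.2,0,0,1,0,7.2,0,0,2,0,7.2,0,0,4,0,7.2,0,0,7,0,7.2,0,0,10,0,7.2,0,0,14,0,7.2,-1.5,-4,14,-0.1,6,-3,-8,14,-0.2,6,-4,-12,14,-0.3,6]'

```text
time_s: 12.1
eef_pos: [0.5435, -0.0744, 0.2086]
tcp_rot: [0.093, 3.137, -0.002]
force: [0.6, -0.3, 0.0]
opening: 0.0596
finger_force: 0.0
```

Run:
```python
from fit import *
t=cam('top');g=get_state();print(g['eef_pos'],g['opening'],g['time_s'])
p=proj(t,[.582,.042,.06])[0].astype(int)
bl=lambda x:[boxp(x,.066,.05,.062,.062)]
for th in(.35,.38,.41):
    b=lambda i:(i[...,2]<th*i[...,0])&(i[...,0]>115)
    bt=(p[0]-18,p[1]-22,36,42); x,e=fit([(t,bt,mask(t,bt,b))],bl,np.array([.582,.042,.24])); print(th,x.round(4),round(e,3))
```

```text
[ 0.54227001 -0.08113294  0.20805232] 0.05995665066854407 12.15
0.35 [0.5811 0.043  0.2418] 0.037
0.38 [0.5812 0.0435 0.2496] 0.022
0.41 [0.582  0.0437 0.2341] 0.047
```

The mark is now at about (0.581, 0.0434), within 2 mm of the crown, and aiming the probe slightly towards the crown side covers the rest. Now the probe.

Call:
carry_out --moves '[-1.5,-4,0,-0.08,6,-3,-8,0,-0.08,6,-3.5,-12,0,-0.08,6,-3.5,-13.2,0,-0.08,6,-3.5,-13.2,0,-0.08,6,-3.5,-13.2,-3,-0.08,6,-3.5,-13.2,-6,-0.08,6,-3.5,-13.2,-8,-0.08,6,-3.5,-13.2,-9.1,-0.08,6,-3.5,-13.2,-9.1,-0.08,6]'

```text
time_s: 12.98
eef_pos: [0.5076, -0.2038, 0.1127]
tcp_rot: [-0.213, -3.13, -0.004]
force: [-0.4, -0.1, -0.5]
opening: 0.0597
finger_force: 0.0
```

Call:
carry_out --moves '[0,0,0,0,4,0,0,0,0,3,0,0,0,0,2.4,0,0,0,0,1.5,0,0,0,0,1.5,0,0,0,0,1.5,0,0,0,0,1.5,0,0,0,0,1.5,0,0,0,0,1.5]' --force 40

```text
time_s: 13.73
eef_pos: [0.5099, -0.2063, 0.1169]
tcp_rot: [0.215, 3.131, -0.002]
force: [0.6, 1.0, 6.3]
opening: 0.0194
finger_force: 39.8
```

Call:
carry_out --moves '[0,0,1,0,1.5,0,0,3,0,1.5,0,0,6,0,1.5,0,0,9,0,1.5,1,4,9.5,0,1.5,2,8,9.5,0,1.5,3,12,9.5,0,1.5,4.2,16,9.5,0,1.5,5.4,20,9.5,0,1.5,6.6,23,9,0,1.5,7.4,25.1,8,0,1.5,7.4,25.1,8,0,1.5]'

```text
time_s: 14.73
eef_pos: [0.5821, 0.0491, 0.1933]
tcp_rot: [-0.207, -3.132, -0.002]
force: [-0.7, -0.5, -1.9]
opening: 0.0195
finger_force: 40.1
```

Call:
carry_out --moves '[0,0,0,0,1.5,0,0,0,0,1.5,0,0,0,0,1.5]'

```text
time_s: 14.98
eef_pos: [0.5827, 0.0443, 0.1954]
tcp_rot: [0.217, 3.134, -0.0]
force: [0.1, 0.1, -1.3]
opening: 0.0194
finger_force: 40.1
```

Run:
```python
from fit import *
t=cam('top');s=cam('side');g=get_state();print(g['eef_pos'],g['opening'],g['force'],g['tcp_rot'])
p=proj(t,[.582,.042,.09])[0].astype(int);q=proj(s,[.582,.042,.09])[0].astype(int);print(p,q)
cv2.imwrite('pics/ph.png',np.hstack([crop(t,p[0]-20,p[1]-20,40,50,9),crop(s,q[0]-22,q[1]-25,44,50,9)]))
```

```text
[0.58274115 0.04420524 0.19547134] 0.01963896448700456 [-0.08667049 -0.59224051 -1.21535763] [ 2.17160301e-01  3.13337978e+00 -3.05722150e-04]
[272 191] [286 206]
```

View pics/ph.png

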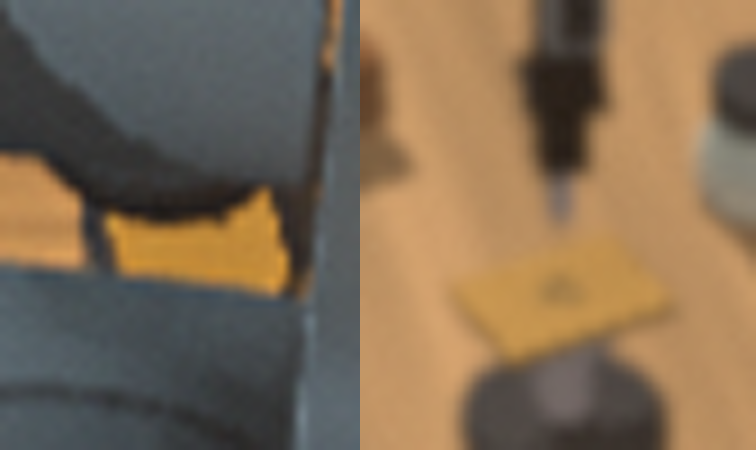

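The side view shows the nose tip at about (285.8, 205.2) above the mark at about (285.9, 212.7). Now computing the horizontal offset between them.

Run:
```python
from fit import *
s=cam('side')
m=ray(s,(285.9,212.7),.062);print('mark',m)
for z in(.0935,.095,.0965):print(z,(ray(s,(285.8,205.2),z)-m)[:2].round(4))
o=-s['R'].T@s['t'];print('cam',o)
# refine: mark centre = blank top face fit with yaw fixed; probe silhouette (shank+collar) fit
bs=(268,204,38,24)
for th in(.42,.45,.48,.51):
    b=lambda i:(i[...,2]<th*i[...,0])&(i[...,0]>140)
    M=mask(s,bs,b);f=lambda x:[boxp([*x,.245],.066,.05,.062,.062)]
    x,e=fit([(s,bs,M)],f,np.array([.582,.042]));print('blank',th,x.round(4),round(e,3))
bp=(278,186,16,15)
for th in(70,90,110):
    M=mask(s,bp,lambda i:i.max(-1)<th);f=lambda x:[boxp([*x,-.14],.03,.03,.150,.156),boxp([*x,-.14],.018,.018,.12,.15),boxp([*x,-.14],.02,.02,.156,.18)]
    x,e=fit([(s,bp,M)],f,np.array([.582,.042]));print('probe',th,x.round(4),round(e,3))
```

```text
mark [0.5816723  0.04719263 0.062     ]
0.0935 [-0.0012 -0.0015]
0.095 [-0.0017 -0.0034]
0.0965 [-0.0022 -0.0052]
cam [ 0.33624262 -0.90121539  0.85891797]
blank 0.42 [0.5805 0.046 ] 0.263
blank 0.45 [0.5806 0.0442] 0.11
blank 0.48 [0.581  0.0445] 0.06
blank 0.51 [0.5796 0.0448] 0.192
probe 70 [0.5833 0.0531] 0.352
probe 90 [0.5819 0.0512] 0.243
probe 110 [0.5811 0.047 ] 0.156
```

Call:
carry_out --moves '[0.05,0,-1.5,0,1.5,0.05,0,-2.5,0,1.5,0.05,0,-2.9,0,1.5,0.05,0,-3.1,0,1.5,0.05,0,-3.1,0,1.5,0.05,0,-3.1,0,1.5,0.05,0,-3.1,0,1.5]'

```text
time_s: 15.72
eef_pos: [0.5836, 0.0452, 0.1646]
tcp_rot: [0.215, 3.133, -0.0]
force: [0.5, 0.6, -1.4]
opening: 0.0198
finger_force: 40.2
```

Run:
```python
from fit import *
s=cam('side');F=[]
for _ in range(6):
    g=get_state();F.append([*g['force'],*g['eef_pos']]);cam('side')
print(np.mean(F,0).round(4),np.std(F,0).round(4))
cv2.imwrite('pics/contact.png',crop(s,264,184,44,50,12))
```

```text
[-0.3453  0.0701 -1.5526  0.5834  0.0453  0.1643] [2.465e-01 3.454e-01 4.202e-01 1.000e-04 0.000e+00 2.000e-04]
```

View pics/contact.png

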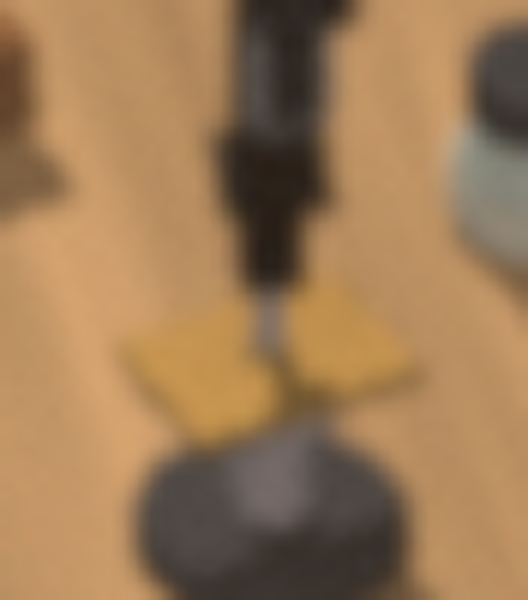

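The tip at (285.8, 212.7) covers the mark and is just above it, with no contact yet (fz is -1.5 N, the probe's weight). Now pressing in small steps.

Call:
carry_out --moves '[0,0,-0.1,0,1.5,0,0,-0.2,0,1.5,0,0,-0.3,0,1.5,0,0,-0.3,0,1.5,0,0,-0.3,0,1.5,0,0,-0.3,0,1.5]'

```text
time_s: 16.57
eef_pos: [0.5833, 0.0453, 0.1611]
tcp_rot: [0.215, 3.134, 0.0]
force: [0.2, 0.5, -0.2]
opening: 0.0196
finger_force: 40.2
```

```bash
cat > st.py <<'E'
from fit import *
F=[];
for _ in range(8):
    s=cam('side');g=get_state();F.append([*g['force'],*g['eef_pos']])
print(np.mean(F,0).round(4),g['time_s'],g['opening'])
bs=(268,204,38,24)
for th in(.46,.48):
    M=mask(s,bs,lambda i:(i[...,2]<th*i[...,0])&(i[...,0]>140));f=lambda x:[boxp([*x,.245],.066,.05,.062,.062)]
    x,e=fit([(s,bs,M)],f,np.array([.582,.042]));print('blank',th,x.round(4),round(e,3))
E
python3 st.py
```

```text
[ 0.394  -0.0878  0.0608  0.5833  0.0453  0.1611] 16.9667 0.0194982936231923
blank 0.46 [0.5762 0.0434] 0.569
blank 0.48 [0.5772 0.0445] 0.525
```

Call:
carry_out --moves '[0,0,-0.1,0,1.5,0,0,-0.2,0,1.5,0,0,-0.3,0,1.5,0,0,-0.4,0,1.5,0,0,-0.4,0,1.5,0,0,-0.4,0,1.5]'

```text
time_s: 17.47
eef_pos: [0.5833, 0.0453, 0.157]
tcp_rot: [0.215, 3.134, -0.0]
force: [-0.6, -0.5, 1.3]
opening: 0.0195
finger_force: 40.4
```

```bash
python3 st.py
python3 - <<'E'
from h import *
c=cam('side');i=c['img'][200:240,264:308].astype(int)
# steel/dark map: B=brass, d=dark, s=grey
for r in i: print(''.join('d' if p.max()<80 else 'B' if p[2]<.49*p[0] and p[0]>140 else 's' if p.max()-p.min()<45 else '.' for p in r))
E
```

```text
[ 0.4861 -0.0538  1.4876  0.5833  0.0453  0.157 ] 17.8667 0.019876935161036197
blank 0.46 [0.5762 0.0434] 0.584
blank 0.48 [0.577  0.0437] 0.543
..................sddddddds...........ssssss
...................dddddddd...........ssssss
...................ddddddds...........ssssss
...................dddddds.............sssss
....................ddddd...............ssss
....................ddddd................sss
....................dddds..B................
....................dddds.BBB...............
....................dddd..BBBB..............
.................BBB.ddd.BBBBBB.............
..............BBBBBBBss.BBBBBBBB............
............BBBBBBBB..s.BBBBBBBBB...........
..........BBBBBBBBBB..s.BBBBBBBBBB..........
..........BBBBBBBBBBB.s.BBBBBBBBBBB.........
..........BBBBBBBBBBBB...BBBBBBBBBB.........
...........BBBBBBBBBBB.....BBBBBBBB.........
............BBBBBBBBBB......BBBBBB..........
............BBBBBBBBBB.......BB.............
.............BBBBBBBBB......................
..............BBBBBBBB.ssss.................
...............BBBB...ssssss................
...................ssssssssss...............
..............sssssssssssssdsss.............
.............ssssssssssssssddsss............
............sssssssssssssssddddss...........
............ssddsssssssssssddddds...........
............sdssddssssssssddddddds..........
............sdsdsssssssssdddddddds..........
............sdssdddsddddddddddddds..........
............sdddsssdddddddddddddds..........
............sdddddddddddddddddddds..........
.............dddddddddddddddddddds..........
.............sdddddddddddddddddds...........
..............sddddddddddddddddss...........
................sddddddddddddsss............
..................ssdddddddss...............
....................ssssss..................
............................................
............................................
............................................
```

The push is about 2.9 N, so the nose is roughly 6.7 mm in. Next a numeric check that the blank is still level, compared with the view before contact.

Run:
```python
from fit import *
s=cam('side')
pre=dict(s);im=s['img'].copy();im[184:234,264:308]=cv2.resize(cv2.imread('pics/contact.png'),(44,50),interpolation=cv2.INTER_AREA)[:,:,::-1];pre['img']=im
ph=dict(s);im=s['img'].copy();a=cv2.imread('pics/ph.png')[:,360:];im[181:231,264:308]=cv2.resize(a,(44,50),interpolation=cv2.INTER_AREA)[:,:,::-1];ph['img']=im
bs=(268,203,38,24)
def tilt(x):
    c=np.array([x[0],x[1],.062]);P=boxp([0,0,.245],.066,.05,0,0);P[:,2]=P[:,0]*x[2]+P[:,1]*x[3];return [P+c]
for n,c in(('hover',ph),('pre',pre),('now',s)):
  for th in(.47,.49):
    u,v,w,h=bs;i=cv2.resize(c['img'][v:v+h,u:u+w],None,fx=S,fy=S,interpolation=cv2.INTER_CUBIC).astype(int)
    m=((i[...,2]<th*i[...,0])&(i[...,0]>135)).astype(np.uint8);m=cv2.morphologyEx(m,cv2.MORPH_OPEN,np.ones((9,9),np.uint8))
    hull=cv2.convexHull(cv2.findNonZero(m));M=np.zeros_like(m);cv2.fillConvexPoly(M,hull,1)
    f=lambda x:1-(M&(r:=rend(c,bs,tilt(x))[:])).sum()/(M|r).sum()
    x0=np.array([.581,.044,0,0]);r=minimize(f,x0,method='Nelder-Mead',options=dict(initial_simplex=np.vstack([x0]+[x0+d for d in np.diag([.005,.005,.06,.06])]),xatol=1e-5,fatol=1e-5))
    print(n,th,r.x.round(3),round(r.fun,3))
g=get_state();print(g['time_s'],g['force'])
```

```text
hover 0.47 [0.581 0.044 0.012 0.011] 0.052
hover 0.49 [0.581 0.045 0.011 0.076] 0.084
pre 0.47 [0.581 0.044 0.026 0.016] 0.054
pre 0.49 [0.58  0.045 0.017 0.081] 0.085
now 0.47 [0.581 0.044 0.011 0.027] 0.052
now 0.49 [0.581 0.044 0.015 0.078] 0.084
17.9667 [-0.43275201 -0.17567723  1.58412938]
```

The blank's tilt is unchanged and within about 1.5°. The nose end at about (286, 213) lies on the mark's pixel (285.9, 212.7), and the push is about 3 N, so I'm handing in.

```bash
python3 -c "
from cell import *
print(sign_off())"
```

```text
the job is handed in; nothing more can be done
None
```

I handed the job in at about 18 s: the blank is balanced on the dome, level to within about 1.5° and with its mark about 2 mm from the crown, and the smallest probe is held upright with its nose on the mark at about 3 N (about half way in); I took no final picture to check that the other things hadn't moved.

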